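# Show a finished clevis to the inspection camera

## Task

Lift the steel clevis (the fork-ended block standing fork down in the slackened drill vise) out of the vise and show it to the inspection camera: fork still downwards, its pin hole in the middle of the picture 12 cm in front of the lens, square to the lens and upright in the picture, so leaned back to match the camera's downward look. First show a side with the round pin hole and keep it still for a good second; then turn it a quarter turn on the spot so that the camera looks straight through the slot, and finish still holding it there in the air, motionless. Do not bump the camera or its stand, and leave the other things on the bench where they are.

Things in the scene. Friction and masses are not known exactly. Their poses are not given: they have to be found in the camera images.
- clevis: bright steel clevis of 30 x 30 mm square bar, 85 mm tall, 0.43 kg, loose in the vise's gap, fork down, its upper 50 mm clear above the jaws. Origin: centre of the underside (fork tips), z up along the bar. Lower 45 mm: two 8 mm tines beside a 14 mm slot, which runs along x (square to the jaws); solid above. 12 mm pin hole across both tines along y. Opposite faces are alike: show either
- pin (a point): centre of the clevis's pin hole, mid-slot: on the bar's axis, 18 mm above the fork's tips; axes as the clevis's. The pin hole shows on the faces that look along +y and -y (at the start towards the open ends of the gap between the jaws), the slot on those that look along +x and -x (towards the jaws)
- clevis_top (a point): centre of the clevis's top end, 85 mm above the fork's tips, 120 mm above the bench at the start; a 12 mm tapped hole goes in here; axes as the clevis's
- vise: dark cast drill vise, fixed, bright 100 mm jaw plates, gap open at 34 mm (2 mm free either side of the clevis). Origin on the bench under the gap's middle; x across the gap along the screw, from the T-handle (-170 mm, up to 85 mm high) to the fixed jaw's back (+75 mm); y along the jaws (feet to +-71 mm). Bed of the gap 35 mm high, jaw tops 70 mm; nothing moves
- stand: camera stand fixed to the bench: dark steel base plate 150 x 110 x 18 mm with a bright upright post, 18 mm across and 400 mm tall, in its middle. Origin: on the bench at the middle of the base's front edge; x runs back to the post, 75 mm behind
- head: boom clamped to the post, straight over the stand's x axis, its height differs from time to time. Origin: the boom's front end; the boom (12 mm thick) runs along +x to the clamp on the post, 75 mm behind, and carries the camera under its front end
- camera: inspection camera on the boom (silver body, dark lens, black ring light 60 mm across with a white ring). Origin: centre of the ring light's front; x points backwards along the lens axis (the lens looks along -x, 20 degrees below level), z is up in its picture. Body and lens reach 105 mm behind the front.
- focus (a point): point on the lens axis 120 mm in front of the ring light, where the pin hole's centre belongs, 180 to 250 mm above the bench; axes as the camera's: x points to the lens, z is up in the picture (20 degrees off vertical)
- tap_wrench: bystander: blue-bodied tap wrench with two steel handles, 210 mm long along x, 18 mm high, lying; origin under its middle
- blank: bystander: plain 30 x 30 x 60 mm steel bar offcut standing on the bench, no fork; origin centre of underside
- paste_tin: bystander: round green tin with a metal lid, 66 mm across, 41 mm high; origin centre of underside
- caliper: bystander: steel digital caliper lying along x, 230 mm long, 10 mm high; origin under its middle
- file: bystander: flat file with a wooden handle lying along x, 310 mm long, 25 mm high; origin under its balance, handle to -x
- try_square: bystander: steel try square lying flat, stock 100 mm along y, blade 150 mm along x; origin under the middle of the stock's outer face
- goggles: bystander: orange safety goggles, 156 mm wide along y, 63 mm high; origin under their middle
Not all that is in view belongs to the job. Leave any yellow look-alike of the clevis alone.

How it is judged:
On the way, in this order (a step that is already met when the one before it is completed fails the run):
1. the clevis is held still before the camera with a pin-hole side square to the lens, upright in the picture, its pin hole at the focus (distance between pin and focus below 0.025 m and angle between the y axis of clevis and the x axis of focus, either way round below 0.18 rad and angle between the z axis of clevis and the z axis of focus, either way round below 0.18 rad and angle between clevis's own z axis and vertical below 0.6 rad and linear speed of clevis below 0.03 m/s and angular speed of clevis below 0.15 rad/s and contact force between clevis and the fingers above 1 N), for 0.8 s.
2. turned a quarter turn, it is held still there with the slot square to the lens (distance between pin and focus below 0.025 m and angle between the x axis of clevis and the x axis of focus, either way round below 0.18 rad and angle between the z axis of clevis and the z axis of focus, either way round below 0.18 rad and angle between clevis's own z axis and vertical below 0.6 rad and linear speed of clevis below 0.03 m/s and angular speed of clevis below 0.15 rad/s and contact force between clevis and the fingers above 1 N), for 0.3 s.
At the end, for the whole second after the job is handed in: The clevis is still gripped, in the air, touching only the hand, fork down and motionless: pin hole within 25 mm of the focus point (120 mm before the lens), slot within 10 degrees of the lens axis, the bar within 10 degrees of upright in the picture (all of step 2 and contact force between clevis and vise below 0.2 N and contact force between clevis and head below 0.2 N and contact force between clevis and stand below 0.2 N and height (world z) of pin above 0.14 m); the arm keeps its last pose, push and grip.
It fails at once if the camera, its boom or its stand is bumped (over 3 N) (contact force between any of head, stand and anything else above 3 N).
It fails at once if another thing on the bench is shifted by more than 30 mm (distance of any of tap_wrench, blank, paste_tin, caliper, file, try_square, goggles from where it was at the start of the episode above 0.03 m).
It also fails if it takes over 43 s, if anything falls off the work surface, if the arm or the gripper's body presses on something with over 40 N, if the wrist force passes 120 N, or if a joint passes its speed limit or range.

## Robot

A 6-joint arm with a two-finger parallel gripper is mounted at the origin on the work surface. World frame = base frame: x ahead of the robot, y to its left, z up, the work surface at z = 0. Lengths are in m, angles in rad, forces in N, time in s.
With the tool pointing down it reaches from about 0.425 to 0.95 m from the base axis. Payload 3.5 kg.
Tool frame: the origin (TCP) lies midway between the tips of the shut fingers; the grasp point (between the pads) lies ctrl.grasp_offset behind it (ctrl.grasp_offset is the distance from the TCP to the grasp point, in m); x points along the fingers, y is the direction in which the jaws open and shut, and the axes are right-handed (so a half turn about x gives the same grasp; the last joint's range is limited). The gripper opens to 85 mm and grips with 20 to 120 N. Pads are 22 mm wide; open, the fingers measure 114 mm over their backs; the gripper's body (76 mm by 85 mm) begins 54 mm behind the grasp point. The pads swing forward as they close: fully open they stand 13 mm farther back than shut.
Start: joints at [-1.491, 0.286, 1.577, -0, 1.279, -0.15], TCP at [0.154, -0.657, 0.231] pointing down, gripper open.
Joint ranges: [-2.77, 2.77], [-0.9, 2.22], [0.21, 2.48], [-1.53, 4.67], [0.24, 2.81], [-2.84, 2.84]. Speed limits (rad/s): [2.79, 2.79, 3.14, 3.14, 3.14, 3.14].

## Interface

Orientations are given as a unit quaternion [x, y, z, w].
In Python, from plant import readout, read_camera, sign_off, ctrl gives the robot as it stands.
- The arm moves only by the tool drive_tool, never from a script. Its argument "steps" is a list of rows, each a list of 5 numbers: the shift along the tool's x, y, z in cm, then the turn about the tool's x in degrees, then the opening, from 0 (shut) to 1 (fully open). A call has 1 to 10 rows; each row shifts and turns the commanded pose from where the row before left it, along the tool's axes as they then stand; what a row does not reach is not made up. A row lasts 1/10 s, in which the tool goes at most 50 mm and 8.59 degrees, less where a joint would pass 70% of its speed; a pose out of reach is approached as far as the arm can. A call is refused whole if a number of a shift passes 5 or a number of a turn 8.59, either way. A call with a gripper value outside its range is refused whole. The fingers move at their own pace and stop on an object; "force" is the grip in N (left out, the last holds). Time passes only in rows, so rows that do not move let the fingers close. It gives the time, the measured TCP pose, the force and the opening at its end, in the units of the state.
- readout.get_state(): the state, without advancing time (a new reading comes with each control period).
- read_camera(name): name is "side" or "top" or "wrist"; returns a dict with "frame" (480x640x3 uint8, red, green, blue), "vertical_fov" (degrees; the focal length in pixels is half the picture's height over the tangent of half this angle, whatever the lens; pixels are square), "cx", "cy" (the principal point, pixels), "eye" and "orientation" of the camera in the world. Camera axes: x right, y up, looking along -z (the intrinsics and any distortion apply to the point x, -y, -z); pixel columns grow to the right and rows downward; lengths in m; the calibration is good to about 2 mm. A picture is of the moment at which its call begins. There is no depth.
- sign_off(): hands the job in, once; it reports no verdict.
The state is a dict: "time": time; "qpos": joint angles; "dq": joint speeds; "joint_efforts": joint torques, N m; "eef_pos": TCP position; "tcp_rot": TCP orientation; "contact_force": force on the tool from outside, world axes, zero at the start; "wrist_torque": the same for the moment, N m; "opening": opening from 0.0 (shut) to 1.0 (fully open).
Only numpy, scipy, OpenCV 4.12 (cv2) and the standard library are available. Lean on these libraries where they do the work, as an engineer would, in place of code of your own. Each camera call takes 0.05 s, during which the arm holds its last target. There are 200 camera calls.

## Working session

There is one attempt and no reset: what is moved stays moved. The work goes in short steps, Python scripts to look and compute and a tool call to move; the robot and the scene stay as the last step left them, time stands still between calls to the robot, and variables do not carry over. Pictures are saved under pics/ and viewed, about 8 in all and at most 12, crops included, and the job is handed in when it is done.

Besides the shell and the picture viewer there is one more tool, called after "Request:" as name(argument=value, ...), one argument or row to a line, values as JSON. drive_tool: Moves the arm, as the interface text tells. Its arguments: {"type":"object","properties":{"steps":{"type":"array","items":{"type":"array","items":{"type":"number"}}},"force":{"type":"number"}},"required":["steps"]}

```bash
ls; mkdir -p pics
cat > h.py <<'E'
import numpy as np, cv2
from scipy.spatial.transform import Rotation as R
def proj(c,P):
    P=np.atleast_2d(P); f=240/np.tan(np.radians(c["vertical_fov"]/2))
    q=R.from_quat(c["orientation"]).inv().apply(P-np.array(c["eye"]))
    return np.c_[c["cx"]+f*q[:,0]/-q[:,2], c["cy"]-f*q[:,1]/-q[:,2]]
def ray(c,u,v):
    f=240/np.tan(np.radians(c["vertical_fov"]/2))
    d=R.from_quat(c["orientation"]).apply([(u-c["cx"])/f,-(v-c["cy"])/f,-1.]); return np.array(c["eye"]),d/np.linalg.norm(d)
def onz(c,u,v,z):
    e,d=ray(c,u,v); return e+d*(z-e[2])/d[2]
def tri(c1,p1,c2,p2):
    A=np.zeros((3,3));b=np.zeros(3);rs=[ray(c1,*p1),ray(c2,*p2)]
    for e,d in rs:
        M=np.eye(3)-np.outer(d,d);A+=M;b+=M@e
    x=np.linalg.solve(A,b); return x,[np.linalg.norm(np.cross(x-e,d)) for e,d in rs]
E
python3 - <<'E'
from plant import *
from h import *
import pickle
C={n:read_camera(n) for n in("side","top","wrist")}
pickle.dump(C,open("c0.pkl","wb"))
for n,c in C.items():
    print(n,{k:v for k,v in c.items() if k!="frame"}); cv2.imwrite(f"pics/{n}0.png",c["frame"][:,:,::-1])
s=readout.get_state();print(s);print(ctrl.grasp_offset)
E
```

```text
pics
side {'vertical_fov': 43.183091514293764, 'cx': 316.023656384523, 'cy': 239.04716329015957, 'eye': array([-0.34603065,  0.94269804,  1.14810556]), 'orientation': array([-0.17655991,  0.43246749,  0.81196979, -0.35000504])}
top {'vertical_fov': 48.62428178982861, 'cx': 310.582288081504, 'cy': 240.61982889246661, 'eye': array([ 0.43004867, -0.01322676,  1.67568128]), 'orientation': array([ 0.04497169, -0.04556343, -0.69800418,  0.71322625])}
wrist {'vertical_fov': 65.83858402156766, 'cx': 327.7282669177606, 'cy': 238.65743374796287, 'eye': array([ 0.22554241, -0.64113397,  0.37177182]), 'orientation': array([-0.11294515,  0.09168927, -0.61473141,  0.77520433])}
{'time': 0.15, 'qpos': array([-1.49102702e+00,  2.87009863e-01,  1.57783848e+00,  2.47127431e-05,
        1.27861460e+00, -1.49953274e-01]), 'dq': array([-0.00161446, -0.00337652, -0.00387942, -0.0007061 ,  0.00150692,
       -0.00040802]), 'joint_efforts': array([ 9.50892972e-04, -4.06601787e+01, -2.93142790e+01, -1.47892461e-04,
        3.94427174e-03,  3.59146696e-06]), 'eef_pos': array([ 0.15372654, -0.65673559,  0.23023435]), 'tcp_rot': array([ 0.70247898,  0.08169873, -0.70241586,  0.08037763]), 'contact_force': array([-0.54446062, -1.26047523,  0.02118359]), 'wrist_torque': array([ 0.00712619,  0.01004957, -0.00551906]), 'opening': 0.9987518429033266}
0.0187
```

View pics/top0.png

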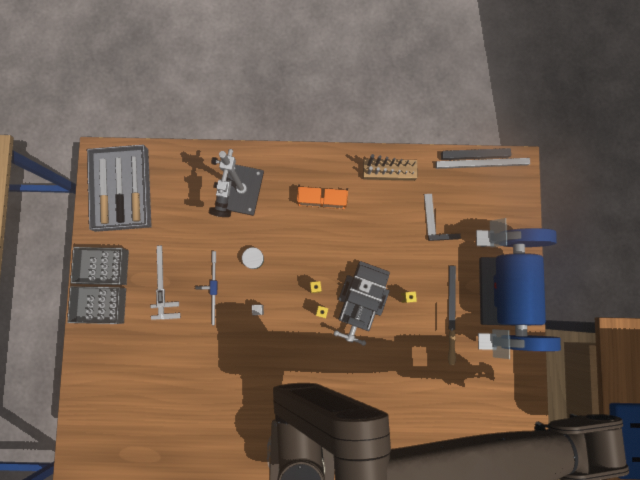

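View pics/side0.png

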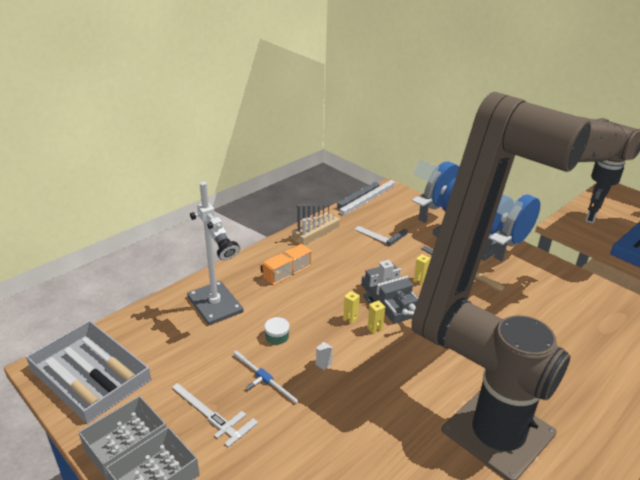

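Candidates (top image): clevis, steel, in the vise at (366,286). Yellow look-alikes are at (316,287), (322,312) and (411,297), and the blank is at (257,310). I choose (366,286) and will check it in a crop along with the camera head.

Run:
```python
from h import *
import pickle
C=pickle.load(open("c0.pkl","rb"))
t=C["top"]["frame"][:,:,::-1]; s=C["side"]["frame"][:,:,::-1]
def cr(im,u,v,w,h,k): return cv2.resize(im[v:v+h,u:u+w],(400,300),interpolation=cv2.INTER_CUBIC)
a=np.vstack([np.hstack([cr(t,325,255,80,60,1+0),cr(t,200,145,80,60,5)]),np.hstack([cr(s,350,250,80,60,5),cr(s,175,180,100,75,4)])])
cv2.imwrite("pics/crop1.png",a)
```

```text
(no output)
```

View pics/crop1.png

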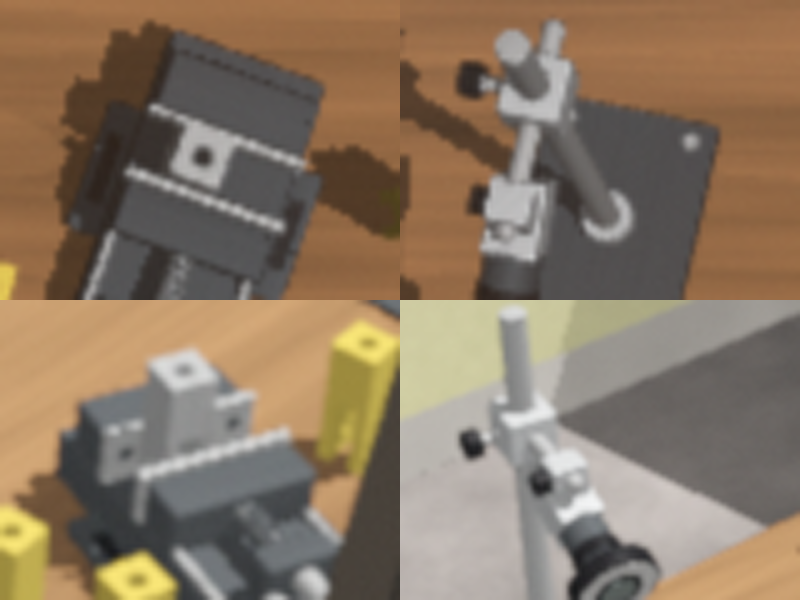

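The crops confirm it. The bright steel clevis with its tapped hole is at top (365.6,286.2) and side (386.8,264). In the top view the post's top is near (222,154) and its base at (241.6,188); in the side view the ring light is near (229,251).

Run:
```python
from h import *
import pickle
C=pickle.load(open("c0.pkl","rb")); T,S=C["top"],C["side"]
x,e=tri(T,(365.6,286.2),S,(386.8,264)); print("clevis top tri",x,e, "onz",onz(T,365.6,286.2,.12),onz(S,386.8,264,.12))
# jaw line: fixed jaw plate left/right ends in crop
for n,(a,b) in {"jawfix":((152,106),(302,163)),"jawmov":((128,172),(283,228)),"viseback":((172,33),(322,85))}.items():
    P=[onz(T,325+p[0]/5,255+p[1]/5,.07) for p in(a,b)]; d=P[1]-P[0]; print(n,P,np.degrees(np.arctan2(d[1],d[0])),np.linalg.norm(d))
print("post base",onz(T,241.6,188,.018),"post top",onz(T,222,154,.4),"tri",tri(T,(222,154),S,(203.2,183)))
# base plate corners visible: mask
g=T["frame"].astype(int); m=((g.max(2)<85)&(g.max(2)-g.min(2)<18)).astype(np.uint8)
m[:150]=0;m[225:]=0;m[:,:205]=0;m[:,275:]=0
cs=max(cv2.findContours(m,0,2)[0],key=cv2.contourArea)[:,0]
print(cv2.approxPolyDP(cs,2,True)[:,0].tolist())
for a,b in(((262,168),(253,213)),): pass
W=np.array([onz(T,*p,.018)[:2] for p in cs]); print(cv2.minAreaRect(W.astype(np.float32)))
s=S["frame"][205:275,190:270,::-1]; t=T["frame"][150:222,200:280,::-1]
cv2.imwrite("pics/crop2.png",np.hstack([cv2.resize(s[:70],(400*1,350),interpolation=2),cv2.resize(t[:70],(400,350),interpolation=2)]))
```

```text
clevis top tri [ 0.50090509 -0.1749605   0.12025002] [np.float64(0.0014932097623391765), np.float64(0.0014932097623391438)] onz [ 0.49974981 -0.17591994  0.12      ] [ 0.50224293 -0.17425489  0.12      ]
jawfix [array([ 0.53146462, -0.15007765,  0.07      ]), array([ 0.49906643, -0.24086264,  0.07      ])] -109.63981438195545 0.09639271876233345
jawmov [array([ 0.49140379, -0.13604227,  0.07      ]), array([ 0.45987446, -0.22957761,  0.07      ])] -108.62817339376903 0.09870643211591368
viseback [array([ 0.57598755, -0.16173645,  0.07      ]), array([ 0.54638566, -0.25280394,  0.07      ])] -108.00698602424949 0.09575781417310333
post base [0.80782566 0.21102293 0.018     ] post top [0.8054998  0.21103797 0.4       ] tri (array([0.80578272, 0.21148471, 0.4012627 ]), [np.float64(0.0008885560146119346), np.float64(0.0008885560146117936)])
[[262, 171], [236, 166], [241, 181], [248, 187], [243, 195], [236, 192], [237, 185], [229, 172], [227, 180], [231, 181], [231, 194], [222, 203], [221, 197], [217, 196], [214, 213], [228, 215], [227, 210], [252, 214]]
((0.7938369512557983, 0.2221543937921524), (0.12627612054347992, 0.17011234164237976), 78.89250183105469)
```

View pics/crop2.png

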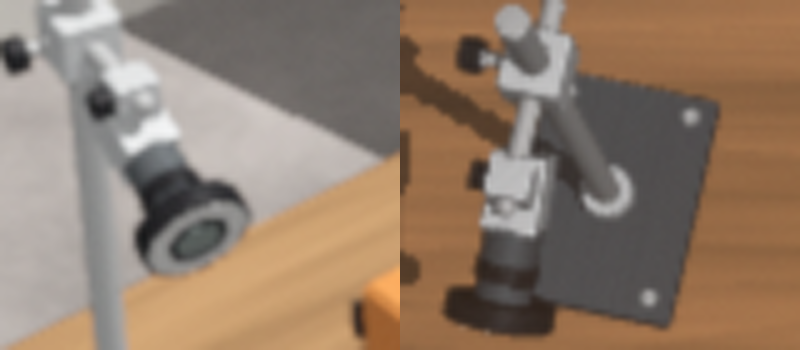

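Ring centre in the side view is at about (230,252). The right edge of the base in the top view runs from (343.6,170.4) to (333.6,215.4) in crop units; I'll convert these to world positions.

Run:
```python
from h import *
import pickle
C=pickle.load(open("c0.pkl","rb")); T,S=C["top"],C["side"]
f=lambda p,z:onz(T,200+(p[0]-400)/5,150+p[1]/5,z)
for n,a,b in(("edge",(668,327),(718,102)),("screws",(649,298),(691,117))):
    A,B=f(a,.018),f(b,.018);d=B-A;print(n,A,B,np.degrees(np.arctan2(d[1],d[0])),np.linalg.norm(d))
A,B=f((668,327),.018),f((545,297),.018);d=B-A;print("front",np.degrees(np.arctan2(d[1],d[0]))-90,np.linalg.norm(d))
post=np.array([.8062,.2112,0])
e,d=ray(S,230,252)
for yaw in(-9,-11,-12.5,-14):
    y=np.radians(yaw);n=np.array([-np.sin(y),np.cos(y),0]);ax=np.array([np.cos(y),np.sin(y),0])
    p=e+d*((post-e)@n)/(d@n); look=-np.cos(np.radians(20))*ax-np.array([0,0,np.sin(np.radians(20))])
    print(yaw,"ring",p,"dist front of post",(post-p)@ax,"focus",p+.12*look,"ring in top crop",(proj(T,p)-[200,150])*5+[400,0])
```

```text
edge [0.72014979 0.16969963 0.018     ] [0.8668555  0.14284578 0.018     ] -10.3729148225238 0.14914320190276903
screws [0.73852454 0.1823919  0.018     ] [0.85664054 0.15978323 0.018     ] -10.835956463581107 0.12026031026856726
front -12.606582658525909 0.08054170791791077
-9 ring [0.68699224 0.23008065 0.26013929] dist front of post 0.12069370289228024 focus [0.57561742 0.24772069 0.21909687] ring in top crop [[507.63316397 306.74391417]]
-11 ring [0.67833157 0.23605511 0.26758383] dist front of post 0.13026170821741728 focus [0.56764023 0.25757132 0.22654142] ring in top crop [[493.56589944 319.83567943]]
-12.5 ring [0.67087092 0.24120173 0.27399686] dist front of post 0.1386148030252997 focus [0.56078074 0.26560814 0.23295444] ring in top crop [[481.31308817 331.23881533]]
-14 ring [0.66238166 0.24705794 0.28129406] dist front of post 0.14822113830600106 focus [0.55296809 0.27433781 0.24025164] ring in top crop [[467.21671446 344.35767119]]
```

Request:
drive_tool(
  steps=[
    [0,-3,-3.44,0,1],
    [0,-3,-3.44,0,1],
    [0,-3,-3.44,0,1],
    [0,-3,-3.44,0,1],
    [0,-3,-3.44,0,1],
    [0,-3,-3.44,0,1],
    [0,-3,-3.44,0,1],
    [0,-3,-3.44,0,1],
    [0,-3,-3.44,0,1],
    [0,-3,-3.44,0,1],
  ],
  force=100,
)

```text
time: 1.15
eef_pos: [0.421, -0.285, 0.2312]
tcp_rot: [0.702, 0.081, -0.702, 0.081]
contact_force: [1.3, 0.0, 1.4]
opening: 1.001
```

Request:
drive_tool(
  steps=[
    [0,-3,-3.44,0,1],
    [0,-3,-3.44,0,1],
    [0,-3,-3.44,0,1],
    [0,0,0,8,1],
    [0,0,0,8,1],
    [0,0,0,8,1],
    [0,0,0,8,1],
    [0,0,0,0,1],
  ],
)

```text
time: 1.95
eef_pos: [0.5002, -0.1754, 0.231]
tcp_rot: [-0.697, 0.115, 0.698, 0.116]
contact_force: [0.5, 0.2, -0.2]
opening: 1.002
```

```bash
cat > st.py <<'E'
from plant import *
from h import *
def st():
    s=readout.get_state(); M=R.from_quat(s["tcp_rot"]).as_matrix()
    print("t",s["time"],"q",np.round(s["qpos"],3),"p",np.round(s["eef_pos"],4),"open",round(s["opening"],3),"F",np.round(s["contact_force"],1))
    print("x",np.round(M[:,0],3),"y",np.round(M[:,1],3),"az_y",np.degrees(np.arctan2(M[1,1],M[0,1])).round(1),"tilt",np.degrees(np.arccos(-M[2,0])).round(1),"tiltaz",np.degrees(np.arctan2(M[1,0],M[0,0])).round(1))
    return s,np.array(s["eef_pos"]),M
E
python3 - <<'E'
from st import *
s,p,M=st(); c=read_camera("wrist"); cv2.imwrite("pics/w1.png",c["frame"][:,:,::-1])
import pickle; pickle.dump(c,open("w1.pkl","wb"))
print(M.T@(np.array([.5005,-.175,.081])-p)*100, proj(c,[.5005,-.175,.12]))
E
```

```text
t 1.95 q [-0.529 -0.034  1.931  0.     1.246  1.37 ] p [ 0.5002 -0.1754  0.231 ] open 1.002 F [ 0.5  0.2 -0.2]
x [-0.001  0.    -1.   ] y [-0.322 -0.947 -0.   ] az_y -108.8 tilt 0.0 tiltaz 147.4
[14.99512222 -0.04220408 -0.02273944] [[326.42949213 235.37686127]]
```

View pics/w1.png

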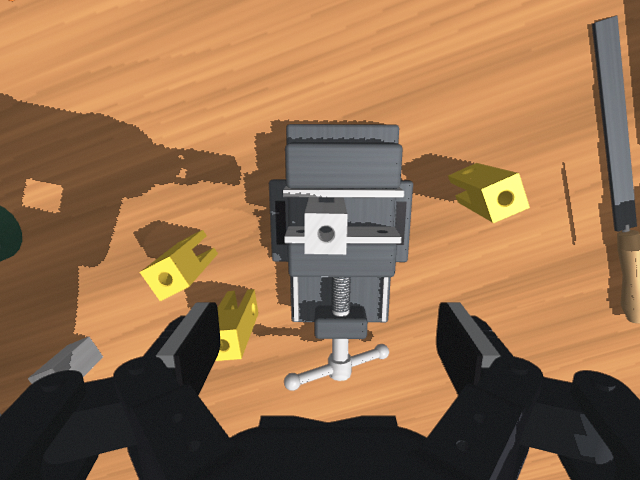

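The wrist picture shows the clevis's tapped hole at (326,234), where the measured position predicts (326.4,235.4). Its edges are square to the fingers and the yellow pieces are well clear, so I can descend and grasp.

Request:
drive_tool(
  steps=[
    [3,0,0,0,1],
    [3,0,0,0,1],
    [3,0,0,0,1],
    [3,0,0,0,1],
    [2,0,0,0,0.6],
    [1,0,0,0,0.5],
    [0,0,0,0,0],
    [0,0,0,0,0],
    [0,0,0,0,0],
    [0,0,0,0,0],
  ],
  force=100,
)

```text
time: 3.0
eef_pos: [0.501, -0.1759, 0.0823]
tcp_rot: [0.698, -0.116, -0.697, -0.115]
contact_force: [0.8, 0.7, -2.1]
opening: 0.34
```

Request:
drive_tool(
  steps=[
    [0,0,0,0,0],
    [0,0,0,0,0],
    [0,0,0,0,0],
    [-1,0,0,0,0],
    [-2,0,0,0,0],
    [-3,0,0,0,0],
    [-3,0,0,0,0],
    [-3,0,0,0,0],
    [-3,0,0,0,0],
    [-3,0,0,0,0],
  ],
)

```text
time: 4.0
eef_pos: [0.4993, -0.175, 0.2616]
tcp_rot: [-0.697, 0.115, 0.699, 0.116]
contact_force: [0.4, -0.3, -4.7]
opening: 0.342
```

Run:
```python
from st import *
s,p,M=st(); c=read_camera("wrist"); d=read_camera("side"); cv2.imwrite("pics/w2.png",np.hstack([c["frame"][:,120:520,::-1],d["frame"][:,200:600,::-1]]))
```

```text
t 4.0 q [-0.529 -0.06   1.899 -0.     1.305  1.371] p [ 0.4993 -0.175   0.2616] open 0.342 F [ 0.4 -0.3 -4.7]
x [-0.003  0.001 -1.   ] y [-0.323 -0.946 -0.   ] az_y -108.8 tilt 0.2 tiltaz 151.8
```

View pics/w2.png

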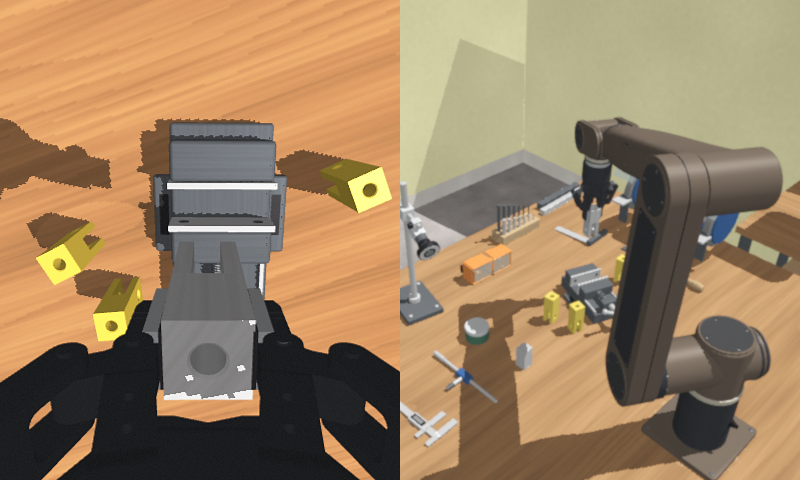

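The clevis is held squarely between the pads, fork down and clear of the vise, and Fz of −4.7 N matches its weight. The drive only rolls about the tool's x, so the 20° lean has to come from how the arm behaves at its reach limit ("approached as far as the arm can"). I'll go outwards with the arm plane along the lens azimuth and try it.

Request:
drive_tool(
  steps=[
    [-1,-2.34,-3.78,0,0],
    [-1,-2.34,-3.78,0,0],
    [-1,-2.34,-3.78,0,0],
    [-1,-2.34,-3.78,0,0],
    [-1,-2.34,-3.78,0,0],
    [-1,-2.34,-3.78,0,0],
    [-1,-2.34,-3.78,0,0],
    [-1,-2.34,-3.78,0,0],
    [-1,-2.34,-3.78,0,0],
    [0,0,0,0,0],
  ],
)

```text
time: 5.1
eef_pos: [0.8947, -0.0844, 0.3376]
tcp_rot: [-0.694, 0.114, 0.701, 0.115]
contact_force: [-0.2, 0.0, -8.0]
opening: 0.338
```

Run:
```python
from st import *
s,p,M=st(); a=np.radians(-10.8); print(M.T@[np.cos(a),np.sin(a),0])
```

```text
t 5.1 q [-0.207  0.821  0.636  0.002  1.694  1.69 ] p [ 0.8947 -0.0844  0.3376] open 0.338 F [-0.2  0.  -8. ]
x [-0.009  0.003 -1.   ] y [-0.32  -0.947 -0.   ] az_y -108.7 tilt 0.5 tiltaz 158.7
[-0.00925122 -0.13696032 -0.99053333]
```

Request:
drive_tool(
  steps=[
    [0,-0.55,-4,0,0],
    [0,-0.55,-4,0,0],
    [0,-0.55,-4,0,0],
    [0,-0.55,-4,0,0],
    [0,0,0,0,0],
  ],
)

```text
time: 5.6
eef_pos: [0.9629, -0.1085, 0.3154]
tcp_rot: [0.711, -0.115, -0.684, -0.117]
contact_force: [0.1, -0.7, -6.0]
opening: 0.342
```

```bash
python3 -c "
from st import *
st()"
```

```text
t 5.6 q [-0.218  1.099  0.219  0.005  1.785  1.684] p [ 0.9629 -0.1085  0.3154] open 0.342 F [ 0.1 -0.7 -6. ]
x [ 0.038 -0.003 -0.999] y [-0.324 -0.946 -0.009] az_y -108.9 tilt 2.2 tiltaz -4.9
```

The tilt appears at the reach limit, in the outward direction I want. I'll keep pushing.

Request:
drive_tool(
  steps=[
    [0,-0.55,-4.5,0,0],
    [0,-0.55,-4.5,0,0],
    [0,-0.55,-4.5,0,0],
    [0,-0.55,-4.5,0,0],
    [0,0,0,0,0],
  ],
)

```text
time: 6.1
eef_pos: [0.9956, -0.1278, 0.2913]
tcp_rot: [0.746, -0.113, -0.645, -0.118]
contact_force: [-0.4, 0.3, -5.1]
opening: 0.34
```

```bash
python3 -c "
from st import *
st()"
```

```text
t 6.1 q [-0.232  1.13   0.215  0.017  1.656  1.671] p [ 0.9956 -0.1278  0.2913] open 0.34 F [-0.4  0.3 -5.1]
x [ 0.141 -0.017 -0.99 ] y [-0.322 -0.946 -0.03 ] az_y -108.8 tilt 8.2 tiltaz -6.7
```

Request:
drive_tool(
  steps=[
    [0,-0.4,-4.5,0,0],
    [0,-0.4,-4.5,0,0],
    [0,-0.4,-4.5,0,0],
    [0,-0.4,-4.5,0,0],
    [0,-0.4,-4.5,0,0],
    [0,-0.4,-4.5,0,0],
    [0,-0.4,-4.5,0,0],
    [0,0,0,0,0],
  ],
)

```text
time: 6.9
eef_pos: [1.0392, -0.1648, 0.2873]
tcp_rot: [0.802, -0.111, -0.574, -0.118]
contact_force: [0.5, -0.6, -4.3]
opening: 0.336
```

```bash
python3 -c "
from st import *
st()"
```

```text
t 6.9 q [-0.263  1.147  0.211  0.041  1.463  1.64 ] p [ 1.0392 -0.1648  0.2873] open 0.336 F [ 0.5 -0.6 -4.3]
x [ 0.315 -0.043 -0.948] y [-0.314 -0.947 -0.062] az_y -108.3 tilt 18.6 tiltaz -7.7
```

The tool now leans 18.6° at azimuth −7.7°; the target is 20° at −10.8°, so it is within 2°. Next I bring it back in front of the camera.

```bash
cat > go.py <<'E'
import sys
from st import *
s,p,M=st(); w=np.array(eval(sys.argv[1]))
print("delta cm",M.T@(w-p)*100,"dist",np.linalg.norm(w-p)*100)
fx=np.array([.923,-.176,.342]); 
print("roll y->fx",[np.degrees(np.arctan2(sg*fx@M[:,2],sg*fx@M[:,1])).round(1) for sg in(1,-1)])
E
python3 go.py "[.5,.05,.30]"
```

```text
t 6.9 q [-0.263  1.147  0.211  0.041  1.463  1.64 ] p [ 1.0392 -0.1648  0.2873] open 0.336 F [ 0.5 -0.6 -4.3]
x [ 0.315 -0.043 -0.948] y [-0.314 -0.947 -0.062] az_y -108.3 tilt 18.6 tiltaz -7.7
delta cm [-19.1250492   -3.49323361  54.70702288] dist 58.0588368808961
roll y->fx [np.float64(-98.3), np.float64(81.7)]
```

Request:
drive_tool(
  steps=[
    [-1.47,-0.27,4.2,0,0],
    [-1.47,-0.27,4.2,0,0],
    [-1.47,-0.27,4.2,0,0],
    [-1.47,-0.27,4.2,0,0],
    [-1.47,-0.27,4.2,0,0],
    [-1.47,-0.27,4.2,0,0],
    [-1.47,-0.27,4.2,0,0],
    [-1.47,-0.27,4.2,0,0],
    [-1.47,-0.27,4.2,0,0],
    [0,0,0,0,0],
  ],
)

```text
time: 7.9
eef_pos: [0.6921, -0.0238, 0.2961]
tcp_rot: [0.8, -0.109, -0.578, -0.118]
contact_force: [0.4, -0.6, -6.8]
opening: 0.334
```

```bash
python3 go.py "[.5,.05,.30]"
```

```text
t 7.9 q [-0.188  0.121  1.673  0.023  1.033  1.702] p [ 0.6921 -0.0238  0.2961] open 0.334 F [ 0.4 -0.6 -6.8]
x [ 0.308 -0.039 -0.951] y [-0.311 -0.948 -0.062] az_y -108.2 tilt 18.1 tiltaz -7.2
delta cm [-6.56895831 -1.04228059 19.47659443] dist 20.580944895680048
roll y->fx [np.float64(-98.2), np.float64(81.8)]
```

Request:
drive_tool(
  steps=[
    [-1.3,-0.2,3.9,0,0],
    [-1.3,-0.2,3.9,0,0],
    [-1.3,-0.2,3.9,0,0],
    [-1.3,-0.2,3.9,0,0],
    [-1.3,-0.2,3.9,0,0],
    [0,0,0,-8.2,0],
    [0,0,0,-8.2,0],
    [0,0,0,-8.2,0],
    [0,0,0,-8.2,0],
    [0,0,0,-8.2,0],
  ],
)

```text
time: 8.9
eef_pos: [0.5063, 0.047, 0.3013]
tcp_rot: [0.793, 0.099, -0.576, 0.173]
contact_force: [-0.4, 0.2, -4.5]
opening: 0.339
```

Request:
drive_tool(
  steps=[
    [0,0,0,-8.2,0],
    [0,0,0,-8.2,0],
    [0,0,0,-8.2,0],
    [0,0,0,-8.2,0],
    [0,0,0,-8.2,0],
    [0,0,0,-8.2,0],
    [0,0,0,-8.2,0],
    [0,0,0,0,0],
  ],
)

```text
time: 9.7
eef_pos: [0.5064, 0.0469, 0.301]
tcp_rot: [0.614, 0.362, -0.459, 0.53]
contact_force: [0.3, -0.3, -5.0]
opening: 0.339
```

```bash
python3 go.py "[.559,.258,.2535]"
python3 - <<'E'
from st import *
c=read_camera("wrist");d=read_camera("side");t=read_camera("top")
import pickle;pickle.dump([c,d,t],open("w3.pkl","wb"))
S=cv2.resize(d["frame"][180:360,200:350,::-1],(400,480)); cv2.imwrite("pics/w3.png",np.hstack([c["frame"][:,120:520,::-1],S]))
E
```

```text
t 9.7 q [-0.103 -0.322  2.074 -0.01   1.065  0.083] p [0.5064 0.0469 0.301 ] open 0.339 F [ 0.3 -0.3 -5. ]
x [ 0.317 -0.042 -0.948] y [ 0.932 -0.175  0.319] az_y -10.6 tilt 18.6 tiltaz -7.5
delta cm [  5.29038258  -0.30620782 -21.63067977] dist 22.270343921179197
roll y->fx [np.float64(0.1), np.float64(-179.9)]
```

View pics/w3.png

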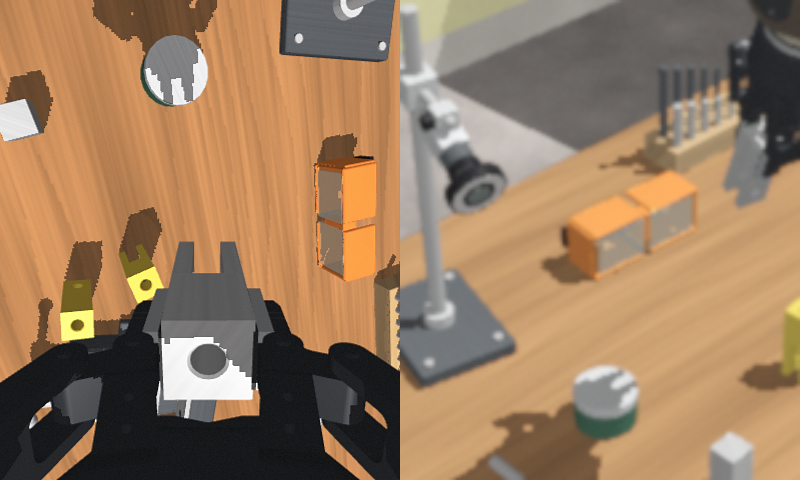

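The picture shows the clevis seated in the hand as before, and tool y is now 0.1° from the lens axis about the roll. Moving to the focus.

Request:
drive_tool(
  steps=[
    [0.8,0,-3.3,0,0],
    [0.8,0,-3.3,0,0],
    [0.8,0,-3.3,0,0],
    [0.8,0,-3.3,0,0],
    [0.8,0,-3.3,0,0],
    [0.8,-0.1,-3.1,0,0],
    [0.5,-0.2,-2,0,0],
    [0,0,0,0,0],
    [0,0,0,0,0],
  ],
)

```text
time: 10.75
eef_pos: [0.5585, 0.2579, 0.2515]
tcp_rot: [0.613, 0.363, -0.46, 0.53]
contact_force: [0.2, -1.0, -4.5]
opening: 0.337
```

```bash
python3 go.py "[.559,.258,.2535]"
python3 - <<'E'
from st import *
s,p,M=st()
d=read_camera("side");t=read_camera("top"); pin=p+.029*M[:,0]
foc=np.array([.5685,.2565,.226])
for n,c in(("side",d),("top",t)): print(n,"pin",proj(c,pin),"focus",proj(c,foc),"ring",proj(c,[.679,.2355,.267]))
def cr(c,P): 
    u,v=proj(c,P)[0].astype(int); print(u-50,v-60); return cv2.resize(c["frame"][v-60:v+60,u-50:u+50,::-1],(400,480),interpolation=2)
cv2.imwrite("pics/w4.png",np.hstack([cr(d,pin),cr(t,pin)]))
E
```

```text
t 10.75 q [ 0.325  0.005  1.878 -0.169  0.975  0.583] p [0.5585 0.2579 0.2515] open 0.337 F [ 0.2 -1.  -4.5]
x [ 0.313 -0.042 -0.949] y [ 0.933 -0.175  0.316] az_y -10.6 tilt 18.4 tiltaz -7.6
delta cm [-0.17809499  0.11085661 -0.02140723] dist 0.21086792776646773
roll y->fx [np.float64(0.1), np.float64(-179.9)]
t 10.75 q [ 0.325  0.005  1.878 -0.169  0.975  0.583] p [0.5585 0.2579 0.2515] open 0.337 F [ 0.2 -1.  -4.5]
x [ 0.313 -0.042 -0.949] y [ 0.933 -0.175  0.316] az_y -10.6 tilt 18.4 tiltaz -7.6
side pin [[252.3438953  289.92071267]] focus [[252.13016594 289.03927756]] ring [[230.03055672 251.98818054]]
top pin [[212.12622277 256.39689743]] focus [[212.07889365 255.98942591]] ring [[218.9670248  213.76530686]]
202 229
162 196
```

View pics/w4.png

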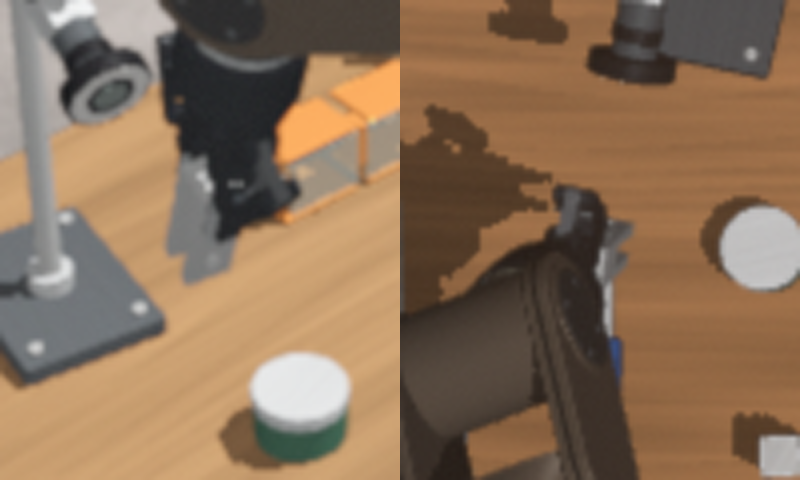

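The side view shows the clevis hanging leaned-back in front of the lens with the hand well clear. In the top view the ring's front edge, at about (220,217), agrees with my ring estimate. I'll hold here.

Request:
drive_tool(
  steps=[
    [-0.15,0.1,0,0,0],
    [0,0,0,0,0],
    [0,0,0,0,0],
    [0,0,0,0,0],
    [0,0,0,0,0],
    [0,0,0,0,0],
    [0,0,0,0,0],
    [0,0,0,0,0],
    [0,0,0,0,0],
    [0,0,0,0,0],
  ],
)

```text
time: 11.85
eef_pos: [0.5591, 0.2575, 0.2535]
tcp_rot: [0.613, 0.363, -0.46, 0.53]
contact_force: [0.6, 0.3, -5.4]
opening: 0.337
```

Request:
drive_tool(
  steps=[
    [0,0,0,0,0],
    [0,0,0,0,0],
    [0,0,0,0,0],
    [0,0,0,0,0],
    [0,0,0,0,0],
    [0,0,0,0,0],
  ],
)

```text
time: 12.45
eef_pos: [0.5591, 0.2575, 0.2535]
tcp_rot: [0.613, 0.363, -0.46, 0.53]
contact_force: [-0.1, -0.2, -4.7]
opening: 0.341
```

Request:
drive_tool(
  steps=[
    [0,0,0,-7.5,0],
    [0,0,0,-7.5,0],
    [0,0,0,-7.5,0],
    [0,0,0,-7.5,0],
    [0,0,0,-7.5,0],
    [0,0,0,-7.5,0],
  ],
)

```text
time: 13.05
eef_pos: [0.5591, 0.2575, 0.2535]
tcp_rot: [0.362, 0.512, -0.284, 0.725]
contact_force: [-0.9, -0.5, -4.7]
opening: 0.341
```

Request:
drive_tool(
  steps=[
    [0,0,0,-7.5,0],
    [0,0,0,-7.5,0],
    [0,0,0,-7.5,0],
    [0,0,0,-7.5,0],
    [0,0,0,-7.5,0],
    [0,0,0,-7.5,0],
    [0,0,0,0,0],
    [0,0,0,0,0],
  ],
)

```text
time: 13.85
eef_pos: [0.5591, 0.2575, 0.2535]
tcp_rot: [0.06, 0.582, -0.069, 0.808]
contact_force: [-0.3, -0.3, -5.0]
opening: 0.333
```

```bash
python3 go.py "[.559,.258,.2535]"
python3 - <<'E'
from st import *
d=read_camera("side");t=read_camera("wrist")
a=cv2.resize(d["frame"][229:349,202:302,::-1],(400,480),interpolation=2)
cv2.imwrite("pics/w5.png",np.hstack([a,t["frame"][:,120:520,::-1]]))
E
```

```text
t 13.85 q [ 0.324  0.004  1.875 -0.169  0.978 -0.987] p [0.5591 0.2575 0.2535] open 0.333 F [-0.3 -0.3 -5. ]
x [ 0.314 -0.042 -0.948] y [0.182 0.983 0.017] az_y 79.5 tilt 18.5 tiltaz -7.5
delta cm [-0.00458161  0.04887744 -0.01545235] dist 0.05146620231455219
roll y->fx [np.float64(90.0), np.float64(-90.0)]
```

View pics/w5.png

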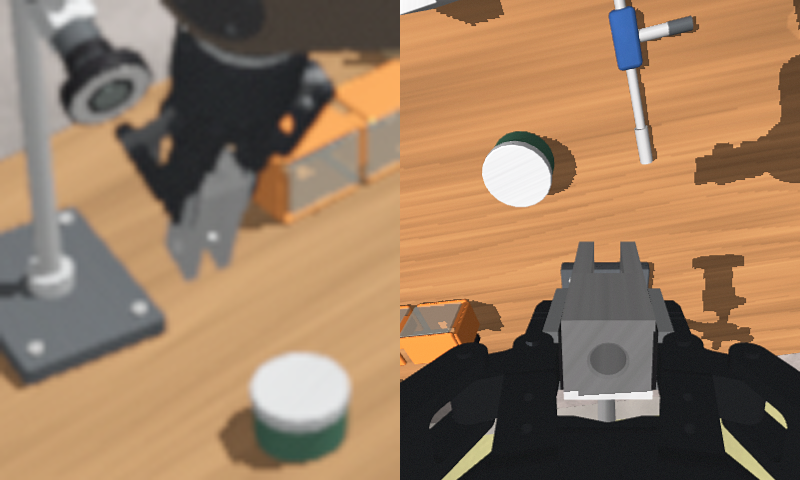

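The slot now lies along the lens axis, with the roll exact at 90.0°. The clevis is unchanged in the hand and well clear of the camera. I'll hold, then hand in.

Request:
drive_tool(
  steps=[
    [0,0,0,0,0],
    [0,0,0,0,0],
    [0,0,0,0,0],
    [0,0,0,0,0],
    [0,0,0,0,0],
    [0,0,0,0,0],
    [0,0,0,0,0],
  ],
)

```text
time: 14.65
eef_pos: [0.5591, 0.2575, 0.2535]
tcp_rot: [0.059, 0.582, -0.068, 0.808]
contact_force: [-1.1, 1.1, -5.1]
opening: 0.336
```

```bash
python3 -c "
from st import *
st(); print(sign_off())"
```

```text
t 14.65 q [ 0.324  0.004  1.875 -0.169  0.978 -0.99 ] p [0.5591 0.2575 0.2535] open 0.336 F [-1.1  1.1 -5.1]
x [ 0.314 -0.042 -0.948] y [0.179 0.984 0.016] az_y 79.7 tilt 18.5 tiltaz -7.5
the job is handed in; nothing more can be done
None
```

I lifted the clevis out of the vise and held a pin-hole side before the lens for about 1.6 s. I then rolled it 90° on the spot and handed the job in at 14.65 s, still holding it with the slot towards the lens. `sign_off()` reports no verdict, so whether it passed is not confirmed.

**How the lean was made:** the drive only rolls about the fingers' axis, so it cannot tilt the tool directly. I pushed against the arm's outer reach limit along the lens azimuth until the tool leaned. The lean then stayed with the tool back to the camera.

**Last checks:**
- **Lean:** 18.5° at azimuth −7.5°, against 20° at about −10.8°, so about 2° off.
- **Roll:** tool y was square to the lens axis to about 0.3° at the end (0.1° in the first pose).
- **Position:** the tool was about 0.5 mm from its computed target. The focus itself was measured only to about 5 mm, from one side-camera ray and the stand's axis, and it agreed with the top view.
- **Grip:** the wrist force was about 5 N, close to the clevis's weight. The pictures showed no slip in the hand and clear space to the camera.

No check failed. I did not re-measure the bystanders at the end; nothing was seen to touch them.

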